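Press a stuck plug out of the dowel sizing sleeve

TASK

A maple plug is stuck in the steel sizing sleeve held in the bench vise: take the drift from its notched rest, ease its white rod into the countersunk end of the sleeve and press the plug right out of the far end into the red tray, going on until you feel the drift's stop ring come up firmly against the sleeve. Never force or ram it: a light, steady press is enough, and the sleeve must not be scored or knocked. Then draw the drift out, lay it back in its rest as it was, and leave everything else where it stands.

Things in the scene. Friction and masses are not known exactly. Their poses are not given: they have to be found in the camera images.
- drift_grip (a point): Drift (push rod), the point on its axis at mid-handle, the place to hold it. Beech handle of square section, 28 by 28 mm, 100 mm long (-50 to +50 mm in y), with an 8 mm brass cap at its +y end. Own y axis: from tip to handle; z up as it lies. It starts level in the rest, axis 55 mm above the bench. In all about 0.15 kg, balanced about 20 mm tipwards of this point.
- drift_tip (a point): Centre of the flat end of the drift's white plastic rod, 160 mm towards -y from drift_grip. The rod is 18 mm in diameter, 110 mm long. An aluminium stop ring, 32 mm across and 12 mm thick, is clamped fast on it; how it was last set differs each time and is not measured: its front face is 80 to 98 mm behind the tip. It has to be felt when it meets the sleeve; 5 to 10 N is a firm press there, 18 N is too much.
- drift: The drift as a whole; its origin and axes are those of drift_grip.
- sleeve: Steel dowel sizing sleeve: level tube 76 mm long, 34 mm outside, bore 20 mm, clamped fast in a blue bench vise fixed to the bench. Origin at mid-length on the axis, 100 mm above the bench; y along the tube, z up. Enter at the +y end, push towards -y. Vise: 60 mm long in y, at most 112 mm high, from 105 mm on the -x side to 80 mm on the +x side of the axis.
- sleeve_mouth (a point): Centre of the sleeve's entry face, 38 mm towards +y from its middle, axes as the sleeve's. The bore is countersunk here: 26 mm wide at the face, narrowing to 20 mm over 4 mm. The drift's rod then has 1 mm of play all round; with the stop ring on this face its tip stands 4 to 22 mm out of the far end. The countersink guides the rod in from up to 3 mm off.
- plug_center (a point): Centre of the pale maple plug, 20 mm in diameter, 28 mm long, 12 g, stuck in the bore with its near end 12 to 34 mm inside the mouth. It takes about 6 to 12 N to keep it sliding, slow or fast; it runs nearly free over the last 8 mm before the far end and drops into the tray once pushed out.
- plug: The plug as a whole; origin at its centre, y axis along it.
- tray_in (a point): Centre of the inner floor of the red parts tray, which stands loose on the bench under the sleeve's far end: inside 88 mm (x) by 104 mm (y), walls 22 mm high. Axes as the sleeve's at the start.
- tray: The red tray, 0.45 kg; origin under its centre.
- rest_seat (a point): Where drift_grip lies with the drift home in its dark walnut rest (screwed down): 55 mm above the bench, axes as the drift's. Rest: board 72 by 194 mm, 12 mm thick; two uprights 12 mm thick, at most 70 mm high, at y -116 mm (rod) and +36 mm (handle). Their notches flare 30 degrees each side, from 31 mm wide at the bottom for the handle and 21 mm for the rod.
- neck_rest: Yellow plastic neck rest, a loose bystander: 60 by 120 mm, 82 mm high, origin under its centre.
- cork_block: Round cork sanding block, a loose bystander: 68 mm across, 38 mm high, origin under its centre.
- jar: Small amber jar with a steel lid, a loose bystander: 56 mm across, 70 mm high, origin under its centre.

How it is judged (in metres and radians):
On the way, in this order (a step that is already met when the one before it is completed fails the run):
1. the drift's tip is in the sleeve's mouth (x of drift_tip in the frame of sleeve_mouth between -0.004 and 0.004 m and z of drift_tip in the frame of sleeve_mouth between -0.004 and 0.004 m and y of drift_tip in the frame of sleeve_mouth below -0.008 m), for 0.1 s.
2. the drift is pressed home: the plug is out of the far end and the stop ring bears on the sleeve's mouth with at least 3 N (y of drift_tip in the frame of sleeve_mouth below -0.078 m and y of plug_center in the frame of sleeve_mouth below -0.086 m and contact force between drift and sleeve above 3 N), for 0.2 s.
At the end, for the whole second after the job is handed in: The plug lies still in the tray; the drift lies still and released in both notches of its rest, pointing the same way as at the start (within 20 mm along, 8 mm across, 4 mm in height, 0.06 rad) (x of plug_center in the frame of tray_in between -0.044 and 0.044 m and y of plug_center in the frame of tray_in between -0.052 and 0.052 m and z of plug_center in the frame of tray_in below 0.02 m and linear speed of plug below 0.05 m/s and x of drift_grip in the frame of rest_seat between -0.008 and 0.008 m and y of drift_grip in the frame of rest_seat between -0.02 and 0.02 m and z of drift_grip in the frame of rest_seat between -0.004 and 0.004 m and y of drift_tip in the frame of rest_seat below -0.13 m and angle between the y axis of drift and the y axis of rest_seat, either way round below 0.06 rad and linear speed of drift below 0.02 m/s); the robot touches nothing.
It fails at once if the drift is forced: it bears on the sleeve with more than 18 N (contact force between drift and sleeve above 18 N).
It fails at once if the plug is rammed: the drift bears on it with more than 25 N (contact force between drift and plug above 25 N).
It fails at once if the robot itself bears on the sleeve with more than 5 N (contact force between any of the fingers, the arm and sleeve above 5 N).
It fails at once if the tray is shifted by more than 15 mm (distance of tray from where it was at the start of the episode above 0.015 m).
It fails at once if the neck rest, the cork block or the jar is shifted by more than 10 mm (distance of any of neck_rest, cork_block, jar from where it was at the start of the episode above 0.01 m).
It also fails if it takes over 67 s, if anything falls off the work surface, if the arm or the gripper's body presses on something with over 40 N, if the wrist force passes 120 N, or if a joint passes its speed limit or range.

ROBOT

A 6-joint arm with a two-finger parallel gripper is mounted at the origin on the work surface. World frame = base frame: x ahead of the robot, y to its left, z up, the work surface at z = 0. Lengths are in mm, angles in rad, forces in N, time in s.
With the tool pointing down it reaches from about 400 to 925 mm from the base axis. Payload 12.5 kg.
Tool frame: the origin (TCP) lies on the centre line of the jaws, within the pads' length; the fingertips stand 19 mm ahead of it and the grasp point (between the pads) is the TCP; z points along the fingers, y is the line along which they close (so a half turn about z gives the same grasp; the last joint's range is limited). The gripper opens to 95 mm and grips with 3 to 60 N. Pads are 20 mm wide; open, the fingers measure 119 mm over their backs; the gripper's body (75 mm by 180 mm) begins 59 mm behind the grasp point.
Start: joints at [-1.358, 0.491, 1.559, -0, 1.092, -0.106], TCP at [195.915, -593.517, 233.661] pointing down, gripper open.
Joint ranges: [-3.1, 3.1], [-0.84, 2.19], [0.05, 2.79], [-1.13, 4.28], [0.06, 2.93], [-2.69, 2.69]. Speed limits (rad/s): [2.22, 2.22, 2.79, 3.14, 3.14, 3.14].

INTERFACE

Orientations are given as [roll, pitch, yaw] about the fixed x, y, z axes, in that order (R = Rz(yaw) Ry(pitch) Rx(roll)).
In Python, from cell import state, read_camera, job_done gives the robot as it stands.
- The arm moves only by the tool arm_command, never from a script. Its argument "deltas" is a list of rows, each an object of numbers: "dx", "dy", "dz": the shift along the world's x, y, z in m; "yaw": the turn about the world's z in degrees. In form: [{"dx": .., "dy": .., "dz": .., "yaw": ..}, ...]. A call has 1 to 20 rows; each row shifts and turns the commanded pose from where the row before left it; what a row does not reach is not made up. A row lasts 1/10 s, in which the tool goes at most 50 mm and 8.59 degrees, less where a joint would pass 70% of its speed; a pose out of reach is approached as far as the arm can. A call with a gripper value outside its range is refused whole. "gripper" is the finger opening in m, from 0 to 0.0951, set as the call begins (left out, the last holds). The fingers move at their own pace and stop on an object; the grip force is fixed at half the most. Time passes only in rows, so rows that do not move let the fingers close. It gives the time, the measured TCP pose, the force, the opening and the grip force at its end, in the units of the state.
- state(): the state, without advancing time (a new reading comes with each control period).
- read_camera(name): name is "side" or "top"; returns a dict with "color" (420x560x3 uint8, red, green, blue), "range_z" (420x560 float32, mm along the optical axis (not along the pixel's ray), 0 where there is no reading), "fx", "fy", "cx", "cy" (pixels), "extrinsics" (4x4, takes a point from camera to world coordinates). Camera axes: x right, y up, looking along -z (the intrinsics and any distortion apply to the point x, -y, -z); pixel columns grow to the right and rows downward; lengths in mm; the calibration is good to about 2 mm. A picture is of the moment at which its call begins.
- job_done(): hands the job in; it is judged then, once.
The state is a dict: "t": time; "joints": joint angles; "qvel": joint speeds; "tau": joint torques, N m; "eef_pos": TCP position; "tcp_rot": TCP orientation; "ft_force": force on the tool from outside, world axes, zero at the start; "moment": the same for the moment, N m; "opening": opening from 0.0 (shut) to 1.0 (fully open); "grip_force": force on a finger pad.
Only numpy, scipy, OpenCV 4.12 (cv2) and the standard library are available. Lean on these libraries where they do the work, as an engineer would, in place of code of your own. Each camera call takes 0.05 s, during which the arm holds its last target. There are 200 camera calls.

## Working session

There is one attempt and no reset: what is moved stays moved. The work goes in short steps, Python scripts to look and compute and a tool call to move; the robot and the scene stay as the last step left them, time stands still between calls to the robot, and variables do not carry over. Pictures are saved under pics/ and viewed, at most 10 in all, crops included, and the job is handed in when it is done.

Besides the shell and the picture viewer there is one more tool, called after "Emit:" as name(argument=value, ...) on one line, values as JSON. arm_command: Moves the arm, as the interface text tells. Its arguments: {"type":"object","properties":{"deltas":{"type":"array"},"gripper":{"type":"number"}},"required":["deltas"]}

```bash
ls; mkdir -p pics
cat > h.py <<'E'
import numpy as np,cv2
from cell import state,read_camera,job_done
def pts(c):
    z=c["range_z"].astype(float);v,u=np.indices(z.shape)
    P=np.stack([(u-c["cx"])/c["fx"]*z,-(v-c["cy"])/c["fy"]*z,-z,np.ones_like(z)],-1)
    W=P@np.array(c["extrinsics"]).T
    W=W[...,:3];W[z==0]=np.nan
    return W
E
python3 - <<'E'
from h import *
for n in("top","side"):
    c=read_camera(n);cv2.imwrite(f"pics/{n}0.png",c["color"][...,::-1]);np.savez(f"{n}0.npz",**c)
    print(n,c["fx"],c["cx"],c["cy"],np.round(c["extrinsics"],3).tolist(),(c["range_z"]==0).mean())
print(state())
E
```

```text
pics
top 508.84100601150453 273.8957662447942 196.76891789927927 [[-0.014, 0.999, -0.053, 455.96], [-1.0, -0.014, -0.0, -31.144], [-0.001, 0.053, 0.999, 1219.265], [0.0, 0.0, 0.0, 1.0]] 0.004000850340136054
side 510.11078593334196 284.78679047186284 202.14229390523647 [[-0.996, 0.038, -0.079, 423.568], [-0.087, -0.54, 0.837, 958.284], [-0.011, 0.841, 0.541, 752.306], [0.0, 0.0, 0.0, 1.0]] 0.0036649659863945577
{'t': 0.1, 'joints': array([-1.35764927e+00,  4.91484845e-01,  1.55940274e+00, -3.33694177e-06,
        1.09170021e+00, -1.05611329e-01]), 'qvel': array([-7.85711839e-04, -2.20249828e-03, -6.89195914e-04,  8.76973681e-05,
        3.66659299e-04,  1.85033459e-03]), 'tau': array([ 3.92100847e-03, -6.13622046e+01, -2.58606023e+01,  6.93714945e-02,
        4.70146572e-02, -6.10221377e-05]), 'eef_pos': array([ 195.83819859, -593.31116193,  233.12424417]), 'tcp_rot': array([-3.14060275e+00, -1.01959094e-04,  3.18759879e-01]), 'ft_force': array([ 0.63212901,  0.277322  , -0.2461329 ]), 'moment': array([ 0.0121805 , -0.01241746, -0.02990014]), 'grip_force': 0.0, 'opening': 0.9987711136259313}
```

View pics/top0.png

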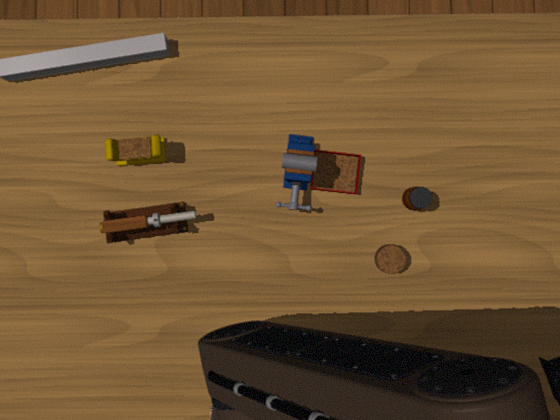

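View pics/side0.png

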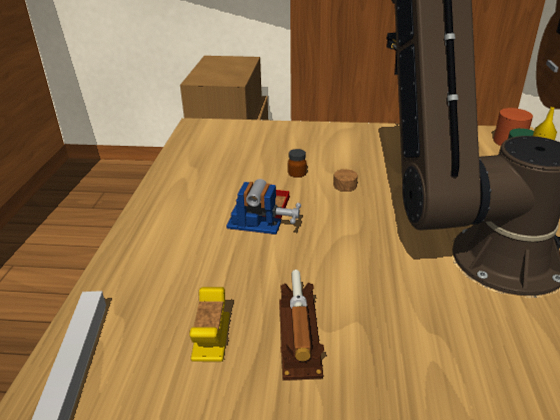

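The top view shows the drift from (100,226) to its white tip at (195,214), the sleeve from (284,160) to (317,162) and the tray at (340,172). In the side view the sleeve mouth faces the camera at about (252,200). Measuring next.

```bash
cat >> h.py <<'E'
def ray(c,uv,z):
    uv=np.atleast_2d(np.array(uv,float));E=np.array(c["extrinsics"])
    d=np.c_[(uv[:,0]-c["cx"])/c["fx"],-(uv[:,1]-c["cy"])/c["fy"],-np.ones(len(uv))]@E[:3,:3].T
    o=E[:3,3];return o+d*((z-o[2])/d[:,2])[:,None]
def load(n): return dict(np.load(n))
def axis(c,m,z,name):
    "centre line of a mask on plane z"
    m=m.astype(np.uint8);n,l,s,_=cv2.connectedComponentsWithStats(m)
    k=1+np.argmax(s[1:,4]);v,u=np.nonzero(l==k);P=ray(c,np.c_[u,v],z)[:,:2]
    r=cv2.minAreaRect(P.astype(np.float32));ctr=P.mean(0);w,V=np.linalg.eigh(np.cov(P.T));d=V[:,1]*np.sign(V[1,1])
    t=(P-ctr)@d;q=(P-ctr)@np.array([d[1],-d[0]])
    print(name,"n",len(u),"ctr",ctr.round(1),"dir ang from +y(deg)",np.degrees(np.arctan2(-d[0],d[1])).round(2),"t",t.min().round(1),t.max().round(1),"w",np.ptp(q).round(1),"rectmid",np.round(r[0],1),np.round(r[1],1))
    return ctr,d
E
python3 - <<'E'
from h import *
c=load("top0.npz");W=pts(c);I=c["color"].astype(int);hsv=cv2.cvtColor(c["color"],cv2.COLOR_RGB2HSV)
v,u=np.indices(I.shape[:2])
box=lambda a,b,e,f:(u>=a)&(u<b)&(v>=e)&(v<f)
print("table z",np.nanmedian(W[250:300,20:150,2]))
S=hsv[...,1];V=hsv[...,2];H=hsv[...,0]
axis(c,box(150,205,200,235)&(S<70)&(V>150),60,"rod+ring")
axis(c,box(168,205,200,235)&(S<70)&(V>150),60,"rod")
m=box(95,150,205,240)&(W[...,2]>60)
axis(c,m,69,"handle depth")
print("handle z",np.nanmedian(W[...,2][m]))
m=box(275,325,145,180)&(S<60)
axis(c,m,108,"sleeve col")
m2=box(275,325,145,180)&(W[...,2]>108)
axis(c,m2,110,"sleeve depth");print(np.nanpercentile(W[...,2][m2],[5,50,95]))
for n,b in dict(neck=(100,175,130,170),cork=(370,415,240,280),jar=(395,440,180,215),vise=(270,325,130,215),tray=(312,366,145,197)).items():
    mm=box(*b)&(W[...,2]>15);P=W[mm];print(n,np.nanpercentile(P,[2,98],axis=0).round(0).tolist())
big=lambda x0,x1,y0,y1:cv2.resize(c["color"][y0:y1,x0:x1,::-1],None,fx=6,fy=6,interpolation=cv2.INTER_NEAREST)
a=big(90,215,195,245);b=big(270,395,130,200-0)
cv2.imwrite("pics/crop.png",np.vstack([a,b[:300]]))
E
```

```text
table z 0.30634114490851516
rod+ring n 99 ctr [476.2 190.7] dir ang from +y(deg) 6.93 t -37.4 36.5 w 7.9 rectmid [476.1 190.2] [ 7.6 73.9]
rod n 78 ctr [477.1 182.8] dir ang from +y(deg) 7.13 t -29.4 28.4 w 7.4 rectmid [476.9 182.3] [ 7.4 57.8]
handle depth n 610 ctr [460.7 309.2] dir ang from +y(deg) 7.16 t -58.7 56.7 w 28.2 rectmid [460.9 308.3] [ 28.1 115.5]
handle z 68.67242981248637
sleeve col n 505 ctr [591.3 -87.8] dir ang from +y(deg) -7.15 t -38.4 37.9 w 33.6 rectmid [590.5 -87.9] [76.3 33.6]
sleeve depth n 944 ctr [590.7 -86.6] dir ang from +y(deg) 62.74 t -47.0 46.5 w 78.4 rectmid [590.3 -85.9] [76.7 74.9]
[108.75653232 112.85069383 118.59773028]
neck [[608.0, 228.0, 17.0], [659.0, 347.0, 82.0]]
cork [[341.0, -329.0, 21.0], [403.0, -267.0, 42.0]]
jar [[488.0, -383.0, 20.0], [537.0, -335.0, 74.0]]
vise [[491.0, -128.0, 20.0], [654.0, -47.0, 119.0]]
tray [[528.0, -234.0, 17.0], [629.0, -115.0, 119.0]]
```

View pics/crop.png

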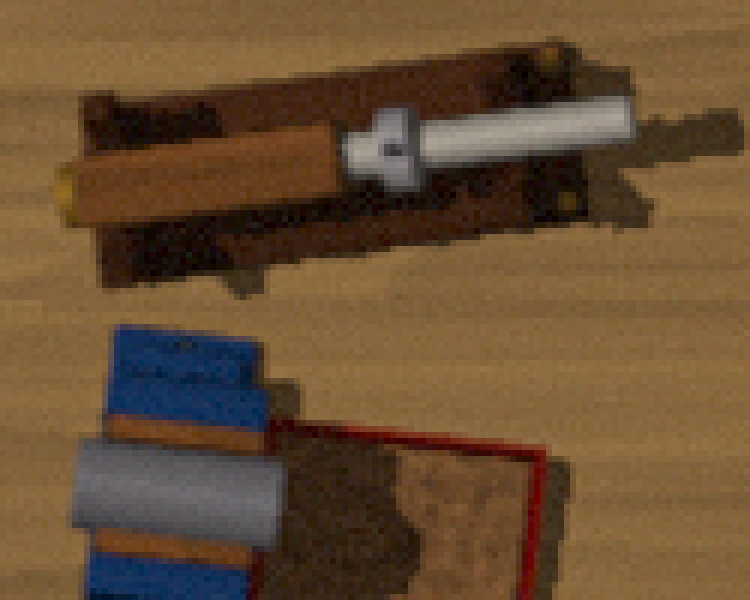

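The crop shows the drift handle ending at about px (146,222), the stop ring at (157,219) and the rod tip at (195.5,214). The sleeve's flat ends are clear. The estimates agree:

- **Drift:** grip at (460.6, 310), yaw 7.15°.
- **Sleeve:** axis through (591.8, −87.4), yaw −7.15°.

Moving to the drift by a route that stays within reach.

Emit:
arm_command(deltas=[{"dx":0.027,"dy":0.0286,"yaw":4},{"dx":0.027,"dy":0.0286,"yaw":4},{"dx":0.027,"dy":0.0286,"yaw":4},{"dx":0.027,"dy":0.0286,"yaw":4},{"dx":0.027,"dy":0.0286,"yaw":4},{"dx":0.027,"dy":0.0286,"yaw":4},{"dx":0.027,"dy":0.0286,"yaw":4},{"dx":0.027,"dy":0.0286,"yaw":4},{"dx":0.027,"dy":0.0286,"yaw":4},{"dx":0.027,"dy":0.0286,"yaw":4},{"dx":0.027,"dy":0.0286,"yaw":4},{"dx":0.027,"dy":0.0286,"yaw":4},{"dx":0.003,"dy":0.042,"yaw":2},{"dx":0.003,"dy":0.042,"yaw":2},{"dx":0.003,"dy":0.042,"yaw":2},{"dx":0.003,"dy":0.042,"yaw":2},{"dx":0.003,"dy":0.042,"yaw":2},{"dx":0.003,"dy":0.042,"yaw":2}], gripper=0.08)

```text
$.deltas[0]: bad value
```

Emit:
arm_command(deltas=[{"dx":0.027,"dy":0.0286,"dz":0,"yaw":4},{"dx":0.027,"dy":0.0286,"dz":0,"yaw":4},{"dx":0.027,"dy":0.0286,"dz":0,"yaw":4},{"dx":0.027,"dy":0.0286,"dz":0,"yaw":4},{"dx":0.027,"dy":0.0286,"dz":0,"yaw":4},{"dx":0.027,"dy":0.0286,"dz":0,"yaw":4},{"dx":0.027,"dy":0.0286,"dz":0,"yaw":4},{"dx":0.027,"dy":0.0286,"dz":0,"yaw":4},{"dx":0.027,"dy":0.0286,"dz":0,"yaw":4},{"dx":0.027,"dy":0.0286,"dz":0,"yaw":4},{"dx":0.027,"dy":0.0286,"dz":0,"yaw":4},{"dx":0.027,"dy":0.0286,"dz":0,"yaw":4},{"dx":0.003,"dy":0.042,"dz":0,"yaw":2},{"dx":0.003,"dy":0.042,"dz":0,"yaw":2},{"dx":0.003,"dy":0.042,"dz":0,"yaw":2},{"dx":0.003,"dy":0.042,"dz":0,"yaw":2},{"dx":0.003,"dy":0.042,"dz":0,"yaw":2},{"dx":0.003,"dy":0.042,"dz":0,"yaw":2}], gripper=0.08)

```text
t: 1.9
eef_pos: [537.7, 3.4, 233.5]
tcp_rot: [-3.141, 0.0, 1.367]
ft_force: [0.8, -0.2, 0.2]
opening: 0.84
grip_force: 0.0
```

Emit:
arm_command(deltas=[{"dx":-0.0097,"dy":0.0383,"dz":0,"yaw":2.36},{"dx":-0.0097,"dy":0.0383,"dz":0,"yaw":2.36},{"dx":-0.0097,"dy":0.0383,"dz":0,"yaw":2.36},{"dx":-0.0097,"dy":0.0383,"dz":0,"yaw":2.36},{"dx":-0.0097,"dy":0.0383,"dz":0,"yaw":2.36},{"dx":-0.0097,"dy":0.0383,"dz":0,"yaw":2.36},{"dx":-0.0097,"dy":0.0383,"dz":-0.02,"yaw":2.36},{"dx":-0.0097,"dy":0.0383,"dz":-0.03,"yaw":2.36},{"dx":0,"dy":0,"dz":-0.03,"yaw":0},{"dx":0,"dy":0,"dz":0,"yaw":0},{"dx":0,"dy":0,"dz":0,"yaw":0}])

```text
t: 3.0
eef_pos: [460.4, 307.8, 153.9]
tcp_rot: [-3.141, 0.0, 1.695]
ft_force: [-0.1, -0.1, 1.0]
opening: 0.844
grip_force: 0.0
```

Run:
```python
from h import *
s=state();print(s["eef_pos"],np.degrees(s["tcp_rot"]),s["joints"])
for n in("side","top"):
    c=read_camera(n);np.savez(f"{n}1.npz",**c)
    cv2.imwrite(f"pics/{n}1.png",c["color"][...,::-1])
c=load("side1.npz");x=cv2.resize(c["color"][220:400,180:400,::-1],None,fx=3,fy=3);cv2.imwrite("pics/side1c.png",x)
```

```text
[460.43767692 307.84789972 153.8857277 ] [-1.79949689e+02  2.45629602e-02  9.71311088e+01] [ 4.70124156e-01  4.87776039e-01  1.82066916e+00 -1.42882602e-04
  8.34118858e-01  3.45759060e-01]
```

View pics/side1c.png

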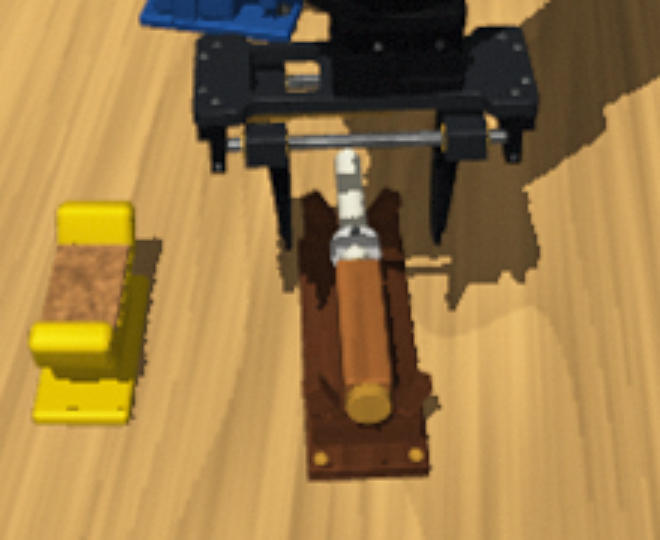

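The side crop shows the open fingers straddling the handle, lined up over it, with the neck rest well clear to the left. Descending and closing.

Emit:
arm_command(deltas=[{"dx":0,"dy":0.002,"dz":-0.02,"yaw":0},{"dx":0,"dy":0,"dz":-0.03,"yaw":0},{"dx":0,"dy":0,"dz":-0.025,"yaw":0},{"dx":0,"dy":0,"dz":-0.015,"yaw":0},{"dx":0,"dy":0,"dz":-0.0085,"yaw":0},{"dx":0,"dy":0,"dz":0,"yaw":0}])

```text
t: 3.7
eef_pos: [460.8, 309.7, 55.4]
tcp_rot: [3.141, -0.0, 1.695]
ft_force: [-0.5, -0.4, -0.2]
opening: 0.838
grip_force: 0.0
```

Emit:
arm_command(deltas=[{"dx":0,"dy":0,"dz":0,"yaw":0},{"dx":0,"dy":0,"dz":0,"yaw":0},{"dx":0,"dy":0,"dz":0,"yaw":0},{"dx":0,"dy":0,"dz":0,"yaw":0},{"dx":0,"dy":0,"dz":0,"yaw":0},{"dx":0,"dy":0,"dz":0,"yaw":0},{"dx":0,"dy":0,"dz":0,"yaw":0},{"dx":0,"dy":0,"dz":0,"yaw":0}], gripper=0.02)

```text
t: 4.5
eef_pos: [460.3, 310.1, 55.2]
tcp_rot: [-3.142, 0.0, 1.695]
ft_force: [-1.1, -0.4, 0.0]
opening: 0.291
grip_force: 30.0
```

Emit:
arm_command(deltas=[{"dx":0,"dy":0,"dz":0.008,"yaw":0},{"dx":0,"dy":0,"dz":0.016,"yaw":0},{"dx":0,"dy":0,"dz":0.022,"yaw":0},{"dx":0,"dy":0,"dz":0.022,"yaw":0},{"dx":0,"dy":0,"dz":0.012,"yaw":0},{"dx":0.01,"dy":-0.0107,"dz":0,"yaw":-1.2},{"dx":0.02,"dy":-0.0214,"dz":0,"yaw":-1.8},{"dx":0.02,"dy":-0.0214,"dz":0,"yaw":-1.8},{"dx":0.02,"dy":-0.0214,"dz":0,"yaw":-1.8},{"dx":0.02,"dy":-0.0214,"dz":0,"yaw":-1.8},{"dx":0.02,"dy":-0.0214,"dz":0,"yaw":-1.8},{"dx":0.02,"dy":-0.0214,"dz":0,"yaw":-1.8},{"dx":0.02,"dy":-0.0214,"dz":-0.01,"yaw":-1.8},{"dx":0.01,"dy":-0.0107,"dz":-0.015,"yaw":-0.5},{"dx":0,"dy":0,"dz":-0.01,"yaw":0},{"dx":0,"dy":0,"dz":0,"yaw":0},{"dx":0,"dy":0,"dz":0,"yaw":0}])

```text
t: 6.2
eef_pos: [619.5, 139.6, 99.7]
tcp_rot: [-3.14, 0.0, 1.447]
ft_force: [-0.5, 1.2, -1.9]
opening: 0.292
grip_force: 30.0
```

Run:
```python
from h import *
s=state();print(s["eef_pos"],np.degrees(s["tcp_rot"]),s["ft_force"])
for n in("side","top"):
    c=read_camera(n);np.savez(f"{n}2.npz",**c)
    x0,x1,y0,y1=(180,320,150,260) if n=="side" else (190,330,120,200)
    x=cv2.resize(c["color"][y0:y1,x0:x1,::-1],None,fx=4,fy=4,interpolation=cv2.INTER_NEAREST)
    cv2.imwrite(f"pics/{n}2c.png",x)
a=cv2.imread("pics/side2c.png");b=cv2.imread("pics/top2c.png");cv2.imwrite("pics/c2.png",cv2.resize(np.vstack([a,b]),None,fx=.78,fy=.78))
```

```text
[619.50340844 139.62510758  99.65573372] [-1.79924678e+02  1.42468589e-02  8.29096573e+01] [-0.52958165  1.20892408 -1.87644838]
```

View pics/c2.png

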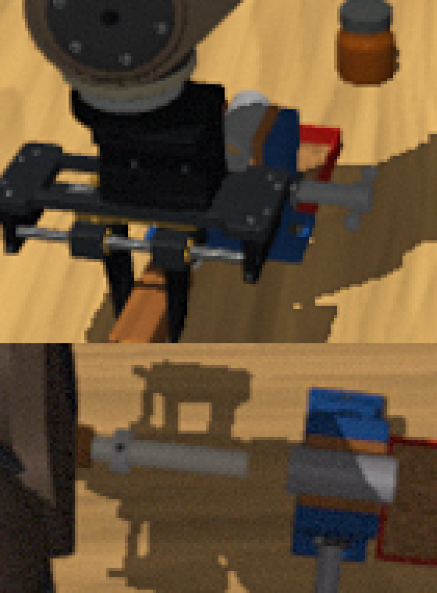

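The lower half, the top view, shows the rod tip at about (269,158) facing the sleeve's left end at about (283,160). The side view is mostly blocked by the gripper. Next I'll measure the offset between the two axes in this view, using depth.

```bash
cat >> h.py <<'E'
def lines(c):
    W=pts(c);v,u=np.indices(W.shape[:2]);Z=W[...,2]
    def edge(u0,u1,v0,v1,zmin,zp):
        # per-column centre & half width of the pixels above zmin
        out=[]
        for uu in range(u0,u1):
            r=np.nonzero(Z[v0:v1,uu]>zmin)[0]+v0
            if len(r)>2: p=ray(c,[(uu,r[0]-.5),(uu,r[-1]+.5)],zp); out.append([*p.mean(0)[:2],np.ptp(p[:,0]),uu])
        return np.array(out)
    return edge,Z
E
python3 - <<'E'
from h import *
c=load("top2.npz");edge,Z=lines(c)
print(np.round(Z[150:168,268],0),np.round(Z[158,225:295],0))
r=edge(234,268,145,172,88,100);print("rod w",np.median(r[:,2]));pr=np.polyfit(r[:,1],r[:,0],1)
hsv=cv2.cvtColor(c["color"],cv2.COLOR_RGB2HSV)
c0=load("top0.npz");h0=cv2.cvtColor(c0["color"],cv2.COLOR_RGB2HSV)
out=[]
for uu in range(287,314):
    q=np.nonzero(h0[145:180,uu,1]<60)[0]+145
    p=ray(c0,[(uu,q[0]-.5),(uu,q[-1]+.5)],100);out.append([*p.mean(0)[:2],np.ptp(p[:,0])])
o=np.array(out);ps=np.polyfit(o[:,1],o[:,0],1);print("sleeve w",np.median(o[:,2]))
print("slopes deg",np.degrees(np.arctan([pr[0],ps[0]])))
for y in(-13,-49.7,-87.4):print(y,"rod x",np.polyval(pr,y),"sleeve x",np.polyval(ps,y))
# z: top crest of rod and sleeve
def crest(u0,u1,v0,v1): return [np.round(np.nanmax(Z[v0:v1,a]),1) for a in range(u0,u1,3)]
print("rod crest",crest(234,268,145,172),"sleeve crest",crest(287,312,148,175))
# crest by median of the central pixels
m=lambda u0,u1,f:np.nanmedian([Z[int(round(f(a)))-1:int(round(f(a)))+2,a] for a in range(u0,u1)])
t=[uu for uu in range(255,285) if (Z[150:165,uu]>88).sum()>3];print("rod cols",t)
E
```

```text
[ -2.   2.  -1.   5.  -4. 107. 109. 108. 110. 105. 108. 104.   1.   3.
  -1.   1.  -3.   2.] [110. 111. 107. 110. 113. 112. 100. 100. 103. 102. 102. 106. 108. 107.
 103. 107. 107. 102. 108. 108. 106. 105. 108. 107. 107. 104. 107. 106.
 108. 108. 108. 107. 107. 109. 107. 109. 109. 106. 108. 112. 111. 112.
 110. 110.   1.  -0.   0.  nan   0.  -1.  -2.   0.  -3.   2.  -0.   5.
   2. 115. 116. 114. 115. 118. 119. 117. 118. 118. 118. 115. 119. 114.]
rod w 17.79683944411221
sleeve w 33.31347314181539
slopes deg [7.22145689 9.22573395]
-13 rod x 601.5092053879159 sleeve x 605.8285355544651
-49.7 rod x 596.8589532876961 sleeve x 599.8675154452236
-87.4 rod x 592.0819913209853 sleeve x 593.7440697199263
rod crest [np.float64(110.8), np.float64(112.1), np.float64(114.7), np.float64(112.1), np.float64(109.5), np.float64(113.1), np.float64(112.2), np.float64(112.6), np.float64(112.2), np.float64(113.5), np.float64(111.7), np.float64(110.6)] sleeve crest [np.float64(119.9), np.float64(119.6), np.float64(118.5), np.float64(118.1), np.float64(119.7), np.float64(118.7), np.float64(119.8), np.float64(120.2), np.float64(118.6)]
rod cols [255, 256, 257, 258, 259, 260, 261, 262, 263, 264, 265, 266, 267, 268, 282, 283, 284]
```

Run:
```python
from h import *
c0=load("top0.npz");h0=cv2.cvtColor(c0["color"],cv2.COLOR_RGB2HSV)
m=(h0[...,1]<60).astype(np.uint8);m[:145]=0;m[182:]=0;m[:,:276]=0;m[:,325:]=0
n,l,s,_=cv2.connectedComponentsWithStats(m);k=1+np.argmax(s[1:,4]);M=l==k
T=[];B=[]
for u in range(286,315):
    q=np.nonzero(M[:,u])[0];T.append((u,q[0]-.5));B.append((u,q[-1]+.5))
print([t[1] for t in T],[b[1] for b in B])
import scipy.stats as st
for n,E in(("top",T),("bot",B)):
    P=ray(c0,E,100);r=st.theilslopes(P[:,0],P[:,1]);print(n,np.degrees(np.arctan(r[0])),"x at mid,mouth",r[1]+r[0]*-87.4,r[1]+r[0]*-49.7)
cs=cv2.minAreaRect(np.argwhere(M)[:,::-1].astype(np.float32));bx=cv2.boxPoints(cs);print(bx,ray(c0,bx,108).round(1).tolist())
# vise jaw edges + tray via minAreaRect
m=((h0[...,0]>100)&(h0[...,0]<130)&(h0[...,1]>120)).astype(np.uint8);W=pts(c0);m[W[...,2]<85]=0;m[:,:270]=0;m[:,330:]=0
v,u=np.nonzero(m);P=ray(c0,np.c_[u,v],112)[:,:2].astype(np.float32);print("jaws",cv2.minAreaRect(P))
red=((h0[...,0]<6)|(h0[...,0]>174))&(h0[...,1]>150);red[:,:300]=0;red[:,370:]=0;red[:140]=0;red[205:]=0
v,u=np.nonzero(red);print("tray",len(u),cv2.minAreaRect(ray(c0,np.c_[u,v],22)[:,:2].astype(np.float32)))
# depth heights along centre lines, by least-squares cylinder crest
for nm,c,(ua,ub),va,vb in(("sleeve",c0,(285,316),158.5,161.5),("rod",load("top2.npz"),(234,268),157,158.5)):
    Z=pts(c)[...,2];z=[np.nanmean(Z[int(round(va+(vb-va)*(a-ua)/(ub-ua)))+np.array([-1,0,1]),a]) for a in range(ua,ub)]
    z=np.array(z);print(nm,z[:len(z)//2].mean().round(2),z[len(z)//2:].mean().round(2))
```

```text
[np.float64(152.5), np.float64(152.5), np.float64(152.5), np.float64(153.5), np.float64(153.5), np.float64(153.5), np.float64(153.5), np.float64(153.5), np.float64(153.5), np.float64(153.5), np.float64(153.5), np.float64(154.5), np.float64(154.5), np.float64(154.5), np.float64(154.5), np.float64(154.5), np.float64(154.5), np.float64(154.5), np.float64(154.5), np.float64(154.5), np.float64(155.5), np.float64(155.5), np.float64(155.5), np.float64(155.5), np.float64(155.5), np.float64(155.5), np.float64(155.5), np.float64(155.5), np.float64(155.5)] [np.float64(167.5), np.float64(167.5), np.float64(167.5), np.float64(167.5), np.float64(167.5), np.float64(167.5), np.float64(167.5), np.float64(167.5), np.float64(168.5), np.float64(168.5), np.float64(168.5), np.float64(168.5), np.float64(168.5), np.float64(168.5), np.float64(168.5), np.float64(169.5), np.float64(169.5), np.float64(169.5), np.float64(169.5), np.float64(169.5), np.float64(169.5), np.float64(169.5), np.float64(169.5), np.float64(169.5), np.float64(170.5), np.float64(170.5), np.float64(170.5), np.float64(170.5), np.float64(171.5)]
top 7.168450691833204 x at mid,mouth 608.373710606485 613.1152392401617
bot 7.946109533803891 x at mid,mouth 577.2345342664673 582.4967687792824
[[281.24234 167.5664 ]
 [282.98978 152.42188]
 [317.52994 156.40729]
 [315.7825  171.55182]] [[578.7, -47.9, 108.0], [612.1, -52.3, 108.0], [602.2, -128.0, 108.0], [568.9, -123.5, 108.0]]
jaws ((338.0601501464844, -83.41470336914062), (126.57829284667969, 596.375244140625), 89.23697662353516)
tray 227 ((576.7969970703125, -177.33181762695312), (111.11682891845703, 93.5628433227539), 82.826416015625)
sleeve 117.13 117.32
rod 106.98 108.7
```

Run:
```python
from h import *
for nm,c,x0,s,ya,yb,R in(("sleeve",load("top0.npz"),592.7+87.4*.1263,.1263,-120,-53,17),("rod",load("top2.npz"),596.86+49.7*.1267,.1267,-18,60,9)):
    W=pts(c);W=W[130:190,200:330].reshape(-1,3);q=(W[:,0]-(x0+s*W[:,1]))*.992
    k=(abs(q)<.75*R)&(W[:,1]>ya)&(W[:,1]<yb)&(W[:,2]>80)
    ax=W[k,2]-np.sqrt(R*R-q[k]**2);A=np.c_[np.ones(k.sum()),W[k,1]-(ya+yb)/2];f,res,*_=np.linalg.lstsq(A,ax,rcond=None)
    print(nm,k.sum(),"axis z mid",f[0],"end vals",f[0]+f[1]*(ya-yb)/2,f[0]-f[1]*(ya-yb)/2,"sd",ax.std()/np.sqrt(k.sum()))
    m=k&(abs(q)<.4*R);print(" q tilt",np.polyfit(q[k],ax[0:] ,1))
c=load("top2.npz");Z=pts(c)[...,2]
# tip & ring columns
for u in range(214,236): print(u,(Z[140:176,u]>88).sum(),end="; ")
P=ray(c,[(268.5,158.3)],104)[0];print("tip end",P)
```

```text
sleeve 359 axis z mid 100.2772539818845 end vals 100.38556215082309 100.1689458129459 sd 0.11163987207927527
 q tilt [-5.93540891e-02  1.00245048e+02]
rod 218 axis z mid 100.21453772103614 end vals 100.62831076059433 99.80076468147794 sd 0.13627089934290332
 q tilt [3.36426173e-03 1.00210875e+02]
214 19; 215 14; 216 14; 217 14; 218 14; 219 11; 220 8; 221 9; 222 9; 223 7; 224 8; 225 11; 226 12; 227 14; 228 14; 229 15; 230 15; 231 12; 232 8; 233 8; 234 8; 235 8; tip end [600.04267727 -20.20929036 104.        ]
```

Aligned in height (both axes about 100.2 mm) and in yaw. A 0.6 mm shift in x is needed. Advancing gently into the countersink.

Emit:
arm_command(deltas=[{"dx":0.0006,"dy":0,"dz":0,"yaw":0},{"dx":-0.00063,"dy":-0.00496,"dz":0,"yaw":0},{"dx":-0.00063,"dy":-0.00496,"dz":0,"yaw":0},{"dx":-0.00063,"dy":-0.00496,"dz":0,"yaw":0},{"dx":-0.00063,"dy":-0.00496,"dz":0,"yaw":0},{"dx":-0.00063,"dy":-0.00496,"dz":0,"yaw":0},{"dx":-0.00019,"dy":-0.00149,"dz":0,"yaw":0},{"dx":-0.00019,"dy":-0.00149,"dz":0,"yaw":0},{"dx":-0.00019,"dy":-0.00149,"dz":0,"yaw":0},{"dx":-0.00019,"dy":-0.00149,"dz":0,"yaw":0},{"dx":-0.00019,"dy":-0.00149,"dz":0,"yaw":0}])

```text
t: 7.4
eef_pos: [616.8, 106.6, 100.2]
tcp_rot: [3.141, 0.0, 1.446]
ft_force: [0.5, 0.1, -2.0]
opening: 0.293
grip_force: 30.0
```

Emit:
arm_command(deltas=[{"dx":-0.00019,"dy":-0.00149,"dz":0,"yaw":0},{"dx":-0.00019,"dy":-0.00149,"dz":0,"yaw":0},{"dx":-0.00019,"dy":-0.00149,"dz":0,"yaw":0}])

```text
t: 7.7
eef_pos: [616.2, 102.1, 100.2]
tcp_rot: [3.142, -0.0, 1.446]
ft_force: [-0.6, 0.0, -1.6]
opening: 0.294
grip_force: 30.0
```

Emit:
arm_command(deltas=[{"dx":-0.00019,"dy":-0.00149,"dz":0,"yaw":0},{"dx":-0.00019,"dy":-0.00149,"dz":0,"yaw":0},{"dx":-0.00019,"dy":-0.00149,"dz":0,"yaw":0},{"dx":-0.00019,"dy":-0.00149,"dz":0,"yaw":0},{"dx":-0.00019,"dy":-0.00149,"dz":0,"yaw":0}])

```text
t: 8.2
eef_pos: [615.3, 94.6, 100.2]
tcp_rot: [3.141, 0.0, 1.446]
ft_force: [-0.5, 0.3, -1.3]
opening: 0.294
grip_force: 30.0
```

Emit:
arm_command(deltas=[{"dx":-0.00019,"dy":-0.00149,"dz":0,"yaw":0},{"dx":-0.00019,"dy":-0.00149,"dz":0,"yaw":0},{"dx":-0.00019,"dy":-0.00149,"dz":0,"yaw":0},{"dx":-0.00019,"dy":-0.00149,"dz":0,"yaw":0},{"dx":-0.00019,"dy":-0.00149,"dz":0,"yaw":0}])

```text
t: 8.7
eef_pos: [614.5, 88.1, 100.3]
tcp_rot: [3.141, -0.001, 1.446]
ft_force: [2.1, 8.3, -1.4]
opening: 0.293
grip_force: 30.0
```

Emit:
arm_command(deltas=[{"dx":-0.00019,"dy":-0.00149,"dz":0,"yaw":0},{"dx":-0.00019,"dy":-0.00149,"dz":0,"yaw":0},{"dx":-0.00019,"dy":-0.00149,"dz":0,"yaw":0},{"dx":-0.00019,"dy":-0.00149,"dz":0,"yaw":0},{"dx":-0.00019,"dy":-0.00149,"dz":0,"yaw":0}])

```text
t: 9.2
eef_pos: [613.6, 80.8, 100.3]
tcp_rot: [3.141, -0.001, 1.446]
ft_force: [0.4, 8.5, -0.8]
opening: 0.296
grip_force: 30.0
```

Emit:
arm_command(deltas=[{"dx":-0.00025,"dy":-0.00198,"dz":0,"yaw":0},{"dx":-0.00025,"dy":-0.00198,"dz":0,"yaw":0},{"dx":-0.00025,"dy":-0.00198,"dz":0,"yaw":0},{"dx":-0.00025,"dy":-0.00198,"dz":0,"yaw":0},{"dx":-0.00025,"dy":-0.00198,"dz":0,"yaw":0},{"dx":-0.00025,"dy":-0.00198,"dz":0,"yaw":0},{"dx":-0.00025,"dy":-0.00198,"dz":0,"yaw":0},{"dx":-0.00025,"dy":-0.00198,"dz":0,"yaw":0},{"dx":-0.00025,"dy":-0.00198,"dz":0,"yaw":0},{"dx":-0.00025,"dy":-0.00198,"dz":0,"yaw":0}])

```text
t: 10.2
eef_pos: [611.1, 61.0, 100.3]
tcp_rot: [3.141, -0.001, 1.446]
ft_force: [0.4, 7.4, -1.6]
opening: 0.293
grip_force: 30.0
```

Emit:
arm_command(deltas=[{"dx":-0.00025,"dy":-0.00198,"dz":0,"yaw":0},{"dx":-0.00025,"dy":-0.00198,"dz":0,"yaw":0},{"dx":-0.00025,"dy":-0.00198,"dz":0,"yaw":0},{"dx":-0.00025,"dy":-0.00198,"dz":0,"yaw":0},{"dx":-0.00025,"dy":-0.00198,"dz":0,"yaw":0},{"dx":-0.00025,"dy":-0.00198,"dz":0,"yaw":0},{"dx":-0.00025,"dy":-0.00198,"dz":0,"yaw":0},{"dx":-0.00025,"dy":-0.00198,"dz":0,"yaw":0},{"dx":-0.00025,"dy":-0.00198,"dz":0,"yaw":0},{"dx":-0.00025,"dy":-0.00198,"dz":0,"yaw":0}])

```text
t: 11.2
eef_pos: [608.3, 39.9, 100.1]
tcp_rot: [-3.142, 0.0, 1.446]
ft_force: [0.1, 0.7, -1.2]
opening: 0.294
grip_force: 30.0
```

Run:
```python
from h import *
s=state();print(s["eef_pos"],s["tcp_rot"],s["ft_force"],s["moment"])
c=read_camera("top");np.savez("top3.npz",**c);Z=pts(c)[...,2]
print([(u,int((Z[140:178,u]>88).sum()),int((Z[140:178,u]>104).sum())) for u in range(240,290)])
P=ray(c,[(u,158.5) for u in (255.5,260.5,265.5,281.5)],110);print(P.round(1))
cv2.imwrite("pics/top3.png",cv2.resize(c["color"][120:200,210:350,::-1],None,fx=5,fy=5,interpolation=cv2.INTER_NEAREST))
```

```text
[608.32416566  39.87920513 100.12604361] [-3.14157119e+00  2.84808333e-04  1.44602912e+00] [ 0.0606617   0.67160275 -1.19312551] [ 0.05561984 -0.05676952 -0.08230334]
[(240, 38, 38), (241, 37, 37), (242, 38, 38), (243, 38, 38), (244, 38, 38), (245, 38, 38), (246, 38, 38), (247, 38, 38), (248, 37, 37), (249, 38, 38), (250, 38, 38), (251, 38, 38), (252, 38, 38), (253, 38, 38), (254, 36, 36), (255, 38, 38), (256, 38, 38), (257, 38, 38), (258, 38, 38), (259, 38, 38), (260, 38, 38), (261, 38, 38), (262, 38, 38), (263, 38, 38), (264, 38, 38), (265, 38, 38), (266, 34, 34), (267, 22, 22), (268, 22, 22), (269, 22, 22), (270, 19, 18), (271, 11, 10), (272, 14, 14), (273, 14, 14), (274, 14, 13), (275, 14, 14), (276, 11, 11), (277, 8, 8), (278, 8, 7), (279, 9, 7), (280, 8, 6), (281, 12, 11), (282, 13, 13), (283, 15, 14), (284, 21, 21), (285, 23, 23), (286, 25, 25), (287, 34, 33), (288, 36, 36), (289, 37, 35)]
[[599.2   8.2 110. ]
 [599.1  -2.7 110. ]
 [598.9 -13.7 110. ]
 [598.4 -48.8 110. ]]
```

View pics/top3.png

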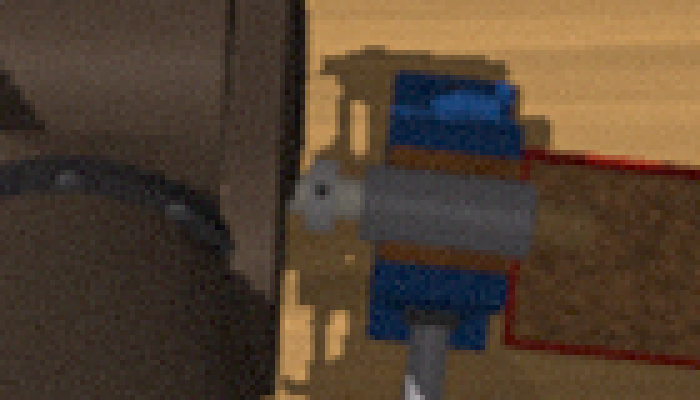

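The picture shows the stop ring's front at about (276,160), roughly 11 mm short of the sleeve face at about (281.5,160). The force has dropped, so the plug is in the free zone. Creeping on.

Emit:
arm_command(deltas=[{"dx":-0.00013,"dy":-0.00099,"dz":0,"yaw":0},{"dx":-0.00013,"dy":-0.00099,"dz":0,"yaw":0},{"dx":-0.00013,"dy":-0.00099,"dz":0,"yaw":0},{"dx":-0.00013,"dy":-0.00099,"dz":0,"yaw":0},{"dx":-0.00013,"dy":-0.00099,"dz":0,"yaw":0},{"dx":-0.00013,"dy":-0.00099,"dz":0,"yaw":0}])

```text
t: 11.85
eef_pos: [607.6, 34.2, 100.1]
tcp_rot: [3.142, 0.0, 1.446]
ft_force: [-0.2, 0.2, -1.8]
opening: 0.292
grip_force: 30.0
```

Emit:
arm_command(deltas=[{"dx":-6e-05,"dy":-0.0005,"dz":0,"yaw":0},{"dx":-6e-05,"dy":-0.0005,"dz":0,"yaw":0},{"dx":-6e-05,"dy":-0.0005,"dz":0,"yaw":0},{"dx":-6e-05,"dy":-0.0005,"dz":0,"yaw":0}])

```text
t: 12.25
eef_pos: [607.4, 32.3, 100.1]
tcp_rot: [3.142, 0.0, 1.446]
ft_force: [-0.6, 0.1, -1.8]
opening: 0.294
grip_force: 30.0
```

Emit:
arm_command(deltas=[{"dx":-6e-05,"dy":-0.0005,"dz":0,"yaw":0},{"dx":-6e-05,"dy":-0.0005,"dz":0,"yaw":0}])

```text
t: 12.45
eef_pos: [607.2, 31.3, 100.2]
tcp_rot: [3.142, 0.0, 1.446]
ft_force: [0.4, 0.2, -2.1]
opening: 0.297
grip_force: 30.0
```

Emit:
arm_command(deltas=[{"dx":-6e-05,"dy":-0.0005,"dz":0,"yaw":0},{"dx":-6e-05,"dy":-0.0005,"dz":0,"yaw":0}])

```text
t: 12.65
eef_pos: [607.1, 30.2, 100.2]
tcp_rot: [3.142, 0.0, 1.446]
ft_force: [-0.7, 0.0, -1.6]
opening: 0.292
grip_force: 30.0
```

Emit:
arm_command(deltas=[{"dx":-6e-05,"dy":-0.0005,"dz":0,"yaw":0},{"dx":-6e-05,"dy":-0.0005,"dz":0,"yaw":0}])

```text
t: 12.85
eef_pos: [607.0, 29.2, 100.1]
tcp_rot: [-3.142, 0.0, 1.446]
ft_force: [-1.5, 0.6, -2.4]
opening: 0.294
grip_force: 30.0
```

Emit:
arm_command(deltas=[{"dx":-6e-05,"dy":-0.0005,"dz":0,"yaw":0}])

```text
t: 12.95
eef_pos: [606.9, 28.7, 100.2]
tcp_rot: [3.142, 0.0, 1.446]
ft_force: [0.2, 0.3, -1.6]
opening: 0.293
grip_force: 30.0
```

Emit:
arm_command(deltas=[{"dx":-6e-05,"dy":-0.0005,"dz":0,"yaw":0}])

```text
t: 13.05
eef_pos: [606.9, 28.2, 100.2]
tcp_rot: [3.142, -0.0, 1.446]
ft_force: [0.2, -0.2, -2.0]
opening: 0.293
grip_force: 30.0
```

Emit:
arm_command(deltas=[{"dx":-6e-05,"dy":-0.0005,"dz":0,"yaw":0}])

```text
t: 13.15
eef_pos: [606.9, 28.1, 100.2]
tcp_rot: [3.141, -0.001, 1.446]
ft_force: [-0.1, 6.8, -0.8]
opening: 0.294
grip_force: 30.0
```

The force stepped to 6.8 N as the stop ring met the sleeve. Holding there.

Emit:
arm_command(deltas=[{"dx":0,"dy":0,"dz":0,"yaw":0},{"dx":0,"dy":0,"dz":0,"yaw":0},{"dx":0,"dy":0,"dz":0,"yaw":0}])

```text
t: 13.45
eef_pos: [606.8, 28.1, 100.2]
tcp_rot: [3.141, -0.0, 1.446]
ft_force: [0.2, 5.2, -1.7]
opening: 0.292
grip_force: 30.0
```

Emit:
arm_command(deltas=[{"dx":0,"dy":-0.0001,"dz":0,"yaw":0},{"dx":0,"dy":0,"dz":0,"yaw":0},{"dx":0,"dy":0,"dz":0,"yaw":0},{"dx":0,"dy":0,"dz":0,"yaw":0}])

```text
t: 13.85
eef_pos: [606.9, 28.1, 100.2]
tcp_rot: [3.141, -0.001, 1.446]
ft_force: [-0.3, 5.4, -1.7]
opening: 0.293
grip_force: 30.0
```

Run:
```python
from h import *
for n in("top","side"):
    c=read_camera(n);np.savez(f"{n}4.npz",**c)
c=load("top4.npz");W=pts(c);Z=W[...,2]
h=cv2.cvtColor(c["color"],cv2.COLOR_RGB2HSV)
m=np.zeros(Z.shape,bool);m[148:195,316:360]=1
k=m&(Z>8)&(Z<30);print(k.sum(),W[k].round(0)[:60:4].tolist())
a=cv2.resize(c["color"][140:205,300:375,::-1],None,fx=6,fy=6,interpolation=cv2.INTER_NEAREST)
b=cv2.resize(load("side4.npz")["color"][150:215,240:315,::-1],None,fx=6,fy=6,interpolation=cv2.INTER_NEAREST);cv2.imwrite("pics/tray4.png",np.hstack([a,b])[:, :800])
```

```text
533 [[631.0, -132.0, 25.0], [629.0, -137.0, 22.0], [629.0, -146.0, 22.0], [629.0, -156.0, 20.0], [628.0, -140.0, 10.0], [626.0, -149.0, 21.0], [626.0, -158.0, 26.0], [626.0, -167.0, 24.0], [626.0, -177.0, 24.0], [625.0, -157.0, 12.0], [624.0, -166.0, 18.0], [623.0, -174.0, 28.0], [623.0, -184.0, 22.0], [623.0, -194.0, 21.0], [623.0, -174.0, 8.0]]
```

View pics/tray4.png

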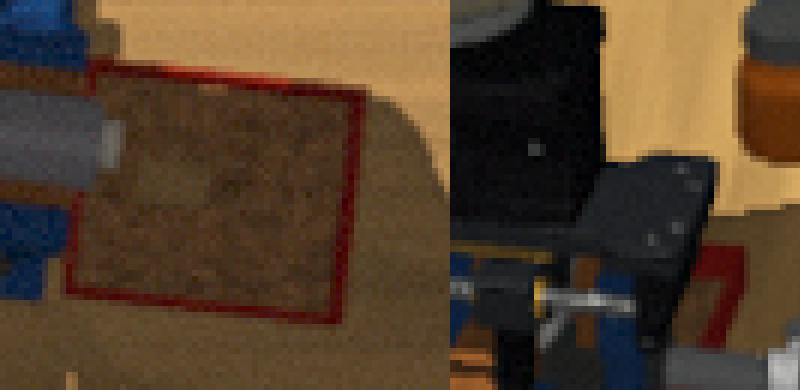

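The rod's tip shows just out of the sleeve's far end, at about (318,163). The plug lies in the tray at about (328,170), and the tray hasn't moved. Drawing out along the axis.

Emit:
arm_command(deltas=[{"dx":0.00025,"dy":0.00198,"dz":0,"yaw":0},{"dx":0.0005,"dy":0.004,"dz":0,"yaw":0},{"dx":0.001,"dy":0.0079,"dz":0,"yaw":0},{"dx":0.00125,"dy":0.0099,"dz":0,"yaw":0},{"dx":0.00125,"dy":0.0099,"dz":0,"yaw":0},{"dx":0.00125,"dy":0.0099,"dz":0,"yaw":0},{"dx":0.00125,"dy":0.0099,"dz":0,"yaw":0},{"dx":0.00125,"dy":0.0099,"dz":0,"yaw":0},{"dx":0.00125,"dy":0.0099,"dz":0,"yaw":0},{"dx":0.00125,"dy":0.0099,"dz":0,"yaw":0},{"dx":0.00125,"dy":0.0099,"dz":0,"yaw":0},{"dx":0.00125,"dy":0.0099,"dz":0,"yaw":0},{"dx":0.00125,"dy":0.0099,"dz":0,"yaw":0},{"dx":0,"dy":0,"dz":0,"yaw":0}])

```text
t: 15.35
eef_pos: [621.2, 141.8, 100.1]
tcp_rot: [3.141, -0.0, 1.447]
ft_force: [0.0, 0.3, -1.3]
opening: 0.293
grip_force: 30.0
```

Run:
```python
from h import *
s=state();print(s["eef_pos"],np.degrees(s["tcp_rot"]),s["ft_force"])
c=read_camera("top");np.savez("top5.npz",**c);edge,Z=lines(c)
t=[u for u in range(225,292) if (Z[146:170,u]>88).sum()>3];print(t)
r=edge(236,264,145,172,88,100);p=np.polyfit(r[:,1],r[:,0],1);print("w",np.median(r[:,2]),"slope",np.degrees(np.arctan(p[0])),"x@-13",np.polyval(p,-13),"kin",s["eef_pos"][0]-(s["eef_pos"][1]+13)*np.tan(np.pi/2-s["tcp_rot"][2]))
W=pts(c)[130:190,200:330].reshape(-1,3);q=(W[:,0]-np.polyval(p,W[:,1]))*.992
k=(abs(q)<6.7)&(W[:,1]>-10)&(W[:,1]<60)&(W[:,2]>80);ax=W[k,2]-np.sqrt(81-q[k]**2);f=np.polyfit(W[k,1],ax,1);print(np.polyval(f,[-10,60]))
tip=ray(c,[(max(u for u in t if u<276)+.5,158)],104)[0];print("tip",tip,"dist",np.hypot(*(s["eef_pos"][:2]-tip[:2])))
```

```text
[621.17785579 141.80370695 100.14211412] [ 1.79983321e+02 -7.95314251e-03  8.29069384e+01] [ 0.03427091  0.26274119 -1.32753272]
[225, 226, 227, 228, 229, 230, 231, 232, 233, 234, 235, 236, 237, 238, 239, 240, 241, 242, 243, 244, 245, 246, 247, 248, 249, 250, 251, 252, 253, 254, 255, 256, 257, 258, 259, 260, 261, 262, 263, 264, 265, 266, 267, 281, 282, 283, 284, 285, 286, 287, 288, 289, 290, 291]
w 17.798841971435138 slope 6.998990169170319 x@-13 602.7421606925319 kin 601.9150716500327
[100.2338173  100.41777423]
tip [600.73768721 -18.01442679 104.        ] dist 161.1199440295343
```

The drift hasn't slipped in the grip (161 mm to the tip both times). Taking the same path back.

Emit:
arm_command(deltas=[{"dx":0,"dy":0,"dz":0.015,"yaw":0},{"dx":0,"dy":0,"dz":0.02,"yaw":0},{"dx":-0.01,"dy":0.0103,"dz":0,"yaw":0.5},{"dx":-0.02,"dy":0.021,"dz":0,"yaw":1.8},{"dx":-0.02,"dy":0.021,"dz":0,"yaw":1.8},{"dx":-0.02,"dy":0.021,"dz":0,"yaw":1.8},{"dx":-0.02,"dy":0.021,"dz":0,"yaw":1.8},{"dx":-0.02,"dy":0.021,"dz":0,"yaw":1.8},{"dx":-0.02,"dy":0.021,"dz":0,"yaw":1.8},{"dx":-0.02,"dy":0.021,"dz":0,"yaw":1.8},{"dx":-0.0109,"dy":0.011,"dz":0,"yaw":1.1},{"dx":0,"dy":0,"dz":0,"yaw":0},{"dx":0,"dy":0,"dz":0,"yaw":0}])

```text
t: 16.7
eef_pos: [460.3, 308.7, 135.3]
tcp_rot: [3.141, 0.0, 1.694]
ft_force: [0.3, -0.7, -2.1]
opening: 0.295
grip_force: 30.0
```

Emit:
arm_command(deltas=[{"dx":0,"dy":0.0013,"dz":-0.02,"yaw":0},{"dx":0,"dy":0,"dz":-0.02,"yaw":0},{"dx":0,"dy":0,"dz":-0.015,"yaw":0},{"dx":0,"dy":0,"dz":-0.01,"yaw":0},{"dx":0,"dy":0,"dz":-0.006,"yaw":0},{"dx":0,"dy":0,"dz":-0.004,"yaw":0},{"dx":0,"dy":0,"dz":-0.0025,"yaw":0},{"dx":0,"dy":0,"dz":0,"yaw":0}])

```text
t: 17.5
eef_pos: [460.3, 310.1, 57.8]
tcp_rot: [3.141, -0.0, 1.694]
ft_force: [0.1, -0.4, -2.1]
opening: 0.296
grip_force: 30.0
```

Emit:
arm_command(deltas=[{"dx":0,"dy":0,"dz":-0.001,"yaw":0},{"dx":0,"dy":0,"dz":-0.0006,"yaw":0},{"dx":0,"dy":0,"dz":0,"yaw":0}])

```text
t: 17.8
eef_pos: [460.2, 310.2, 56.2]
tcp_rot: [3.141, -0.0, 1.694]
ft_force: [0.3, 1.1, -2.2]
opening: 0.287
grip_force: 30.0
```

Emit:
arm_command(deltas=[{"dx":0,"dy":0,"dz":-0.0005,"yaw":0},{"dx":0,"dy":0,"dz":-0.0004,"yaw":0},{"dx":0,"dy":0,"dz":0,"yaw":0}])

```text
t: 18.1
eef_pos: [460.2, 310.2, 55.2]
tcp_rot: [3.141, -0.0, 1.694]
ft_force: [0.1, -0.4, -1.7]
opening: 0.294
grip_force: 30.0
```

Emit:
arm_command(deltas=[{"dx":0,"dy":0,"dz":0,"yaw":0},{"dx":0,"dy":0,"dz":0,"yaw":0},{"dx":0,"dy":0,"dz":0,"yaw":0},{"dx":0,"dy":0,"dz":0,"yaw":0},{"dx":0,"dy":0,"dz":0,"yaw":0},{"dx":0,"dy":0,"dz":0,"yaw":0}], gripper=0.075)

```text
t: 18.7
eef_pos: [460.2, 310.2, 55.2]
tcp_rot: [3.141, -0.0, 1.694]
ft_force: [0.4, -0.7, -0.3]
opening: 0.742
grip_force: 0.0
```

Emit:
arm_command(deltas=[{"dx":0,"dy":0,"dz":0.02,"yaw":0},{"dx":0,"dy":0,"dz":0.04,"yaw":0},{"dx":0,"dy":0,"dz":0.04,"yaw":0},{"dx":0,"dy":0,"dz":0.04,"yaw":0},{"dx":-0.02,"dy":0.03,"dz":0.03,"yaw":0},{"dx":-0.02,"dy":0.03,"dz":0.03,"yaw":0},{"dx":0,"dy":0,"dz":0,"yaw":0},{"dx":0,"dy":0,"dz":0,"yaw":0}])

```text
t: 19.5
eef_pos: [419.7, 370.4, 255.4]
tcp_rot: [3.141, -0.0, 1.695]
ft_force: [0.3, 0.3, 0.1]
opening: 0.789
grip_force: 0.0
```

Run:
```python
from h import *
for n in("top","side"):
    c=read_camera(n);np.savez(f"{n}6.npz",**c)
a=cv2.resize(load("top6.npz")["color"][190:250,90:220,::-1],None,fx=4,fy=4)
b=cv2.resize(load("side6.npz")["color"][260:390,240:370,::-1],None,fx=4,fy=4)[:350]
cv2.imwrite("pics/end.png",np.vstack([a,b]))
for f in("side0.npz","side6.npz"):
    c=load(f);W=pts(c);h=cv2.cvtColor(c["color"],cv2.COLOR_RGB2HSV);m=np.zeros(h.shape[:2],bool);m[265:365,280:325]=1
    k=m&(h[...,1]<70)&(h[...,2]>110)&(W[...,2]>40);P=W[k];print(f,k.sum(),np.nanmean(P,0).round(1))
c=load("top6.npz");h=cv2.cvtColor(c["color"],cv2.COLOR_RGB2HSV)
for n,b in dict(neck=(100,175,130,170),cork=(370,415,240,280),jar=(395,440,180,215),tray=(312,366,145,197)).items():
    for f in("top0.npz","top6.npz"):
        W=pts(load(f))[b[2]:b[3],b[0]:b[1]];P=W[W[...,2]>15];print(n,len(P),np.nanmedian(P,0).round(1))
```

```text
side0.npz 358 [472.7 211.   64.2]
side6.npz 109 [476.5 220.   72.4]
neck 1279 [631.6 290.3  62.8]
neck 1270 [631.7 290.3  62.8]
cork 713 [ 371.3 -296.7   37.9]
cork 715 [ 371.7 -296.8   38. ]
jar 554 [ 511.7 -354.2   68.7]
jar 555 [ 511.7 -354.2   69. ]
tray 313 [ 588.6 -160.6   23.5]
tray 416 [ 584.1 -159.9   22.8]
```

View pics/end.png

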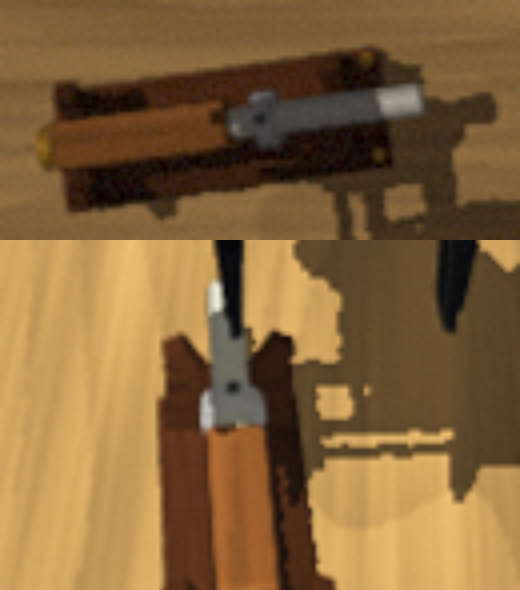

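The drift is back in both notches, with its tip at about (195.7,215), as at the start. The gripper is clear, and the neck rest, cork block and jar are where they were. Handing in.

```bash
python3 -c "
from h import *
print(job_done())"
```

```text
the job is handed in; nothing more can be done
None
```

The job is handed in, with no verdict returned: the plug was pressed out into the red tray, the stop ring was held against the sleeve at about 5–7 N, and the drift is back in its rest with the bystanders where they were.

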